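Tote and cap a tested air valve

ROBOT

A 7-joint arm with a two-finger parallel gripper is mounted at the origin on the work surface. World frame = base frame: x ahead of the robot, y to its left, z up, the work surface at z = 0. Lengths are in m, angles in rad, forces in N, time in s.
With the tool pointing down it reaches from about 0.4 to 0.85 m from the base axis. Payload 10.4 kg.
Tool frame: the origin (TCP) lies at the very end of the fingers, on their centre line; the grasp point (between the pads) lies 19 mm behind it; z points along the fingers, y is the line along which they close (so a half turn about z gives the same grasp; the last joint's range is limited). The gripper opens to 87 mm and grips with 3 to 60 N. Pads are 19 mm wide; open, the fingers measure 117 mm over their backs; the gripper's body (75 mm by 190 mm) begins 51 mm behind the grasp point.
Start: joints at [1.176, 0.332, -0.065, 1.46, 0.022, 1.35, -0.088], TCP at [0.227, -0.582, 0.223] pointing down, gripper open.
Joint ranges: [-2.6, 2.6], [-0.5, 2.12], [-1.47, 1.34], [0.16, 2.42], [-1.27, 4.41], [0.06, 2.06], [-2.6, 2.6]. Speed limits (rad/s): [2.22, 2.22, 2.79, 2.79, 3.14, 3.14, 3.14].

INTERFACE

Orientations are given as a unit quaternion [x, y, z, w].
In Python, from bench import * gives the robot as it stands.
- The arm moves only by the tool step_arm, never from a script. Its arguments are lists of equal length, an entry for each row: "delta_pos": the shift along the world's x, y, z in units of 25 mm (1.0 is 25 mm), a list of three; "turn": the turn about the world's z in units of 0.12 rad (1.0 is 0.12 rad). In form: {"delta_pos": [[tx, ty, tz], ...], "turn": [turn, ...]}. A call has 1 to 12 rows; each row shifts and turns the commanded pose from where the row before left it; what a row does not reach is not made up. A row lasts 1/10 s, in which the tool goes at most 50 mm and 8.59 degrees, less where a joint would pass 70% of its speed; a pose out of reach is approached as far as the arm can. A call with a number of a shift or a turn outside -1 to 1 is refused whole. A call with a gripper value outside its range is refused whole. "grip" is the closure, from 0 (fully open) to 1 (shut), set as the call begins (left out, the last holds). The fingers move at their own pace and stop on an object; "newtons" is the grip in N (left out, the last holds). Time passes only in rows, so rows that do not move let the fingers close. It gives the time, the measured TCP pose, the force, the opening and the grip force at its end, in the units of the state.
- read_state(): the state, without advancing time (a new reading comes with each control period).
- camera(name): name is "side" or "top" or "wrist"; returns a dict with "image" (420x560x3 uint8, red, green, blue), "z_map" (420x560 float32, m along the optical axis (not along the pixel's ray), 0 where there is no reading), "mtx" (3x3 intrinsics, pixels), "dist" ([k1, k2, p1, p2, k3] as OpenCV has them; the pictures are not rectified), "view" (4x4, takes a point from world to camera coordinates). Camera axes: x right, y up, looking along -z (the intrinsics and any distortion apply to the point x, -y, -z); pixel columns grow to the right and rows downward; lengths in m; the calibration is good to about 2 mm. A picture is of the moment at which its call begins.
- close_job(): hands the job in; it is judged then, once.
The state is a dict: "time": time; "joint_positions": joint angles; "joint_vel": joint speeds; "joint_torque": joint torques, N m; "ee_pos": TCP position; "eef_rot": TCP orientation; "ft_force": force on the tool from outside, world axes, zero at the start; "torque": the same for the moment, N m; "width": finger opening in m; "grip_force": force on a finger pad.
Only numpy, scipy, OpenCV 4.12 (cv2) and the standard library are available. Lean on these libraries where they do the work, as an engineer would, in place of code of your own. Each camera call takes 0.05 s, during which the arm holds its last target. There are 200 camera calls.

TASK

Take the tested brass valve out of the tester's steel catch tray, set it down standing upright in the red tote beside the one already there, and let go of it. Then fetch the red cap and press it straight down onto the valve's stud until it clicks over the catches, and keep pressing so that the orange seal under it stays squeezed well down: finish while still holding the cap down, without letting go. Leave the blue cap, the finished valve in the tote and the other things on the table where they are.

Things in the scene. Friction and masses are not known exactly. Their poses are not given: they have to be found in the camera images.
- valve: The loose brass valve to collect, 0.3 to 0.45 kg: a square block 44 x 44 mm and 32 mm high with a steel stud on top, its tip 55 mm above the underside. Grip it by the block's sides. Origin: centre of the underside; z up along the stud, x and y square to the block's faces.
- stud_tip (a point): Tip of the valve's stud, on its axis, 55 mm above the valve's underside. The stud is 18 mm in diameter, tapered over its last 6 mm to 10 mm. Four sprung steel balls stand out 3 mm from it, 11 mm below the tip, and snap into the cap: pushing the cap over them takes about 9 to 15 N, then the force drops to nothing.
- seal (a joint): The sprung orange seal ring (34 mm in diameter) around the foot of the valve's stud: 0 when free, its top then 38 mm above the valve's underside; grows in m as it is squeezed down, 0.0035 at its stop. It pushes back with about 2 N at first and 9 N at the stop. Under a cap that is clicked on but not pressed it reads under 0.001.
- red_cap: The loose red cap that fits the stud, 25 g: 34 mm in diameter, 30 mm high, open end down, as it must go on; on a fixed rubber mat 3 mm thick. Origin: centre of its open underside, z up. On the valve its underside lies about 38 mm above the valve's underside when clicked, 34.5 mm when the seal is squeezed to its stop.
- cap_top (a point): Centre of the red cap's flat closed top (white dot), 30 mm above its underside. Inside, the cap's opening is 20.4 mm wide, with a lip 3 mm high at the mouth that snaps under the stud's balls; the ceiling lies 22 mm above the underside.
- blue_cap: Loose blue cap of another type, solid, 44 mm in diameter, 24 mm high, on the same mat, 110 mm from the red one (centre to centre); either may be the nearer. Leave it. Origin: centre of its underside.
- tester: Fixed blue valve tester with its open steel catch tray in front. Origin: under the tray's centre; z up, +x towards the machine. Tray 220 mm (x) by 230 mm (y) outside, walls 4 mm thick and 26 mm high, floor 4 mm thick; the machine is 100 mm high and reaches from x = +112 to +242 mm over y = -125 to +125 mm. The valve stands on the tray's floor.
- tote: Fixed red plastic tote, open on top. Origin: under its centre, z up. 220 mm (x) by 280 mm (y) outside, walls 5 mm thick and 45 mm high, floor 5 mm thick. The tester and the tote stand on opposite sides of the robot's centre line, either way round.
- tote_spot (a point): Centre of the free half of the tote, on the inner floor, 55 mm to the tote's -y side of its centre: the natural place for the valve. The axes are the tote's.
- stock_valve: Finished valve of the same kind with its cap on, 66 mm high, loose, standing in the tote about 85 mm to the tote's +y side of its centre. Leave it. Origin: centre of the underside.
- mug: White mug, 80 mm in diameter, 90 mm high, at the left of the table. Leave it. Origin: centre of the underside.
- oil_can: Yellow oil can, 60 mm in diameter, 140 mm high, at the right of the table. Leave it. Origin: centre of the underside.
- torch: Yellow torch with black head, 155 mm long, 45 mm high, lying at the right of the table. Leave it. Origin: near its middle, on the table.
- wrench: Steel wrench lying at the back of the table, in the middle. Leave it. Origin: near its middle, on the table.

How it is judged:
On the way, in this order (a step that is already met when the one before it is completed fails the run):
1. the valve stands upright on the tote's floor, let go, without its cap (z of valve in the frame of tote between 0.002 and 0.008 m and x of valve in the frame of tote between -0.09 and 0.09 m and y of valve in the frame of tote between -0.12 and 0.12 m and angle between valve's own z axis and vertical below 0.08 rad and contact force between the fingers and valve below 0.2 N and linear speed of valve below 0.03 m/s and distance between red_cap and valve above 0.07 m), for 0.2 s.
2. the red cap is clicked onto the valve's stud (z of red_cap in the frame of valve between 0.03 and 0.038 m and x of red_cap in the frame of valve between -0.004 and 0.004 m and y of red_cap in the frame of valve between -0.004 and 0.004 m and angle between the z axis of red_cap and the z axis of valve, either way round below 0.12 rad), for 0.1 s.
At the end, for the whole second after the job is handed in: The valve stands upright (within 4.5 degrees) on the tote's floor, the red cap clicked on its stud, straight (within 7 degrees), centred within 4 mm, underside under 36.5 mm above the valve's, and the gripper still presses it so that the seal stays squeezed more than 2 mm (value of joint seal above 0.002 m and contact force between the fingers and red_cap above 2 N and z of red_cap in the frame of valve between 0.03 and 0.0365 m and x of red_cap in the frame of valve between -0.004 and 0.004 m and y of red_cap in the frame of valve between -0.004 and 0.004 m and angle between the z axis of red_cap and the z axis of valve, either way round below 0.12 rad and z of valve in the frame of tote between 0.002 and 0.008 m and x of valve in the frame of tote between -0.09 and 0.09 m and y of valve in the frame of tote between -0.12 and 0.12 m and angle between valve's own z axis and vertical below 0.08 rad and linear speed of valve below 0.03 m/s); the arm keeps its last pose, push and grip.
It fails at once if the valve is dropped (linear speed of valve above 0.5 m/s and contact force between the fingers and valve below 0.1 N).
It fails at once if the blue cap or the finished valve is moved more than 30 mm (distance of any of blue_cap, stock_valve from where it was at the start of the episode above 0.03 m).
It fails at once if another thing on the table is moved more than 40 mm (distance of any of mug, oil_can, torch, wrench from where it was at the start of the episode above 0.04 m).
It also fails if it takes over 72 s, if anything falls off the work surface, if the arm or the gripper's body presses on something with over 40 N, if the wrist force passes 120 N, or if a joint passes its speed limit or range.

## Working session

There is one attempt and no reset: what is moved stays moved. The work goes in short steps, Python scripts to look and compute and a tool call to move; the robot and the scene stay as the last step left them, time stands still between calls to the robot, and variables do not carry over. Pictures are saved under pics/ and viewed, at most 10 in all, crops included, and the job is handed in when it is done.

Besides the shell and the picture viewer there is one more tool, called after ">>>" in YAML: its name, and indented under it one key for each argument. step_arm: Moves the arm, as the interface text tells. Shifts and turns lie within -1 to 1; 1 stands for 25 mm of shift or 0.12 rad of turn. Its arguments: {"type":"object","properties":{"delta_pos":{"type":"array"},"turn":{"type":"array"},"grip":{"type":"number"},"newtons":{"type":"number"}},"required":["delta_pos","turn"]}

```bash
mkdir -p pics; cat > h.py <<'E'
from bench import *
import numpy as np, cv2
def world(c,u,v,z=None):
    """pixel -> world: by depth map (z None) or on plane height z"""
    p=cv2.undistortPoints(np.array([[[u,v]]],float),np.array(c["mtx"]),np.array(c["dist"]))[0,0]
    V=np.linalg.inv(np.array(c["view"])); d=V[:3,:3]@np.array([p[0],-p[1],-1]); o=V[:3,3]
    s=float(c["z_map"][int(round(v)),int(round(u))]) if z is None else (z-o[2])/d[2]
    return o+s*d
def grid(c):
    h,w=c["z_map"].shape; uu,vv=np.meshgrid(np.arange(w),np.arange(h))
    p=cv2.undistortPoints(np.stack([uu,vv],-1).reshape(-1,1,2).astype(float),np.array(c["mtx"]),np.array(c["dist"])).reshape(h,w,2)
    V=np.linalg.inv(np.array(c["view"])); z=c["z_map"][...,None]
    return np.concatenate([p[...,:1]*z,-p[...,1:]*z,-z],-1)@V[:3,:3].T+V[:3,3]
def save(n,c,s=1.0): cv2.imwrite(n,cv2.resize(c["image"][...,::-1],None,fx=s,fy=s))
E
python3 - <<'E'
from h import *
a=camera("top");b=camera("side")
print(np.linalg.inv(a["view"])[:3,3],np.linalg.inv(b["view"])[:3,3])
cv2.imwrite("pics/a.png",cv2.resize(a["image"][...,::-1],(800,600)))
cv2.imwrite("pics/b.png",cv2.resize(b["image"][...,::-1],(800,600)))
np.savez("t.npz",**a);np.savez("s.npz",**b);print(read_state())
E
```

```text
[ 0.48461535 -0.01800289  1.6188493 ] [0.1863295  1.18721416 1.26852116]
{'time': 0.1, 'joint_positions': array([ 1.17637965,  0.33278138, -0.06466664,  1.46086299,  0.02156584,
        1.34991713, -0.08850496]), 'joint_vel': array([ 0.00015708, -0.00299563,  0.00011845, -0.00089312,  0.00096216,
       -0.00068953,  0.00014026]), 'joint_torque': array([ 2.16058528e-03, -6.24547577e+01,  2.53938662e-02, -3.90715742e+01,
       -6.13454869e-02,  3.66270065e-02,  9.98988071e-05]), 'ee_pos': array([ 0.22692685, -0.58196639,  0.22184776]), 'eef_rot': array([ 9.82770839e-01,  1.84827138e-01, -1.35938562e-04, -6.22980250e-04]), 'ft_force': array([0.51713978, 0.06071399, 0.25821709]), 'torque': array([ 0.05654561, -0.00676581, -0.01889993]), 'grip_force': 0.0, 'width': 0.08697449471850381}
```

View pics/a.png

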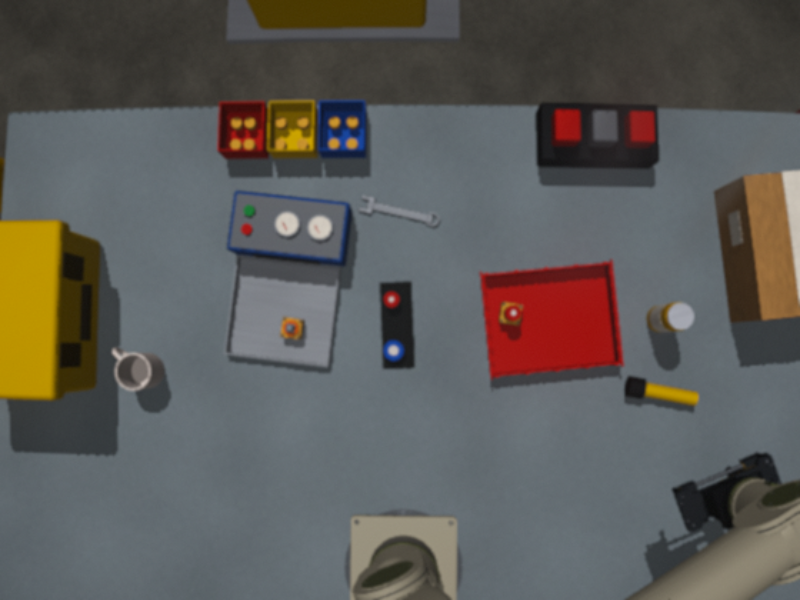

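View pics/b.png

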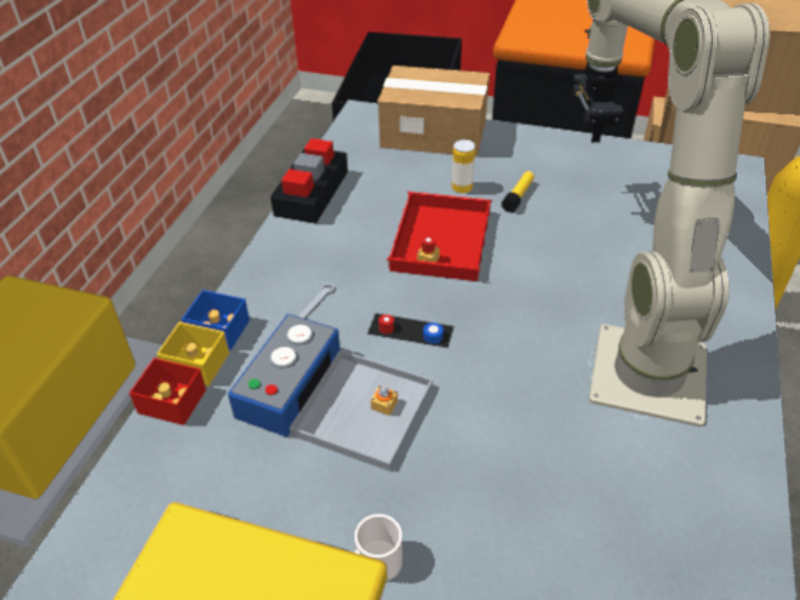

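The top view shows the valve in the tray at about (291,328), the red cap at (391,299), and the blue cap at (394,351). The stock valve is at (512,314) in the tote, whose free half is to the right. The side view agrees. Next I'll measure positions from depth.

```bash
cat > m.py <<'E'
from h import *
def hsv(c): return cv2.cvtColor(np.ascontiguousarray(c["image"]),cv2.COLOR_RGB2HSV).astype(int)
def red(H): return ((H[...,0]<7)|(H[...,0]>173))&(H[...,1]>150)&(H[...,2]>60)
def orange(H): return (H[...,0]>=8)&(H[...,0]<30)&(H[...,1]>90)&(H[...,2]>60)
E
python3 - <<'E'
from m import *
for n in ("t","s"):
    c=dict(np.load(n+".npz")); P=grid(c); H=hsv(c); ok=c["z_map"]>0
    box=lambda x0,x1,y0,y1,z0,z1: ok&(P[...,0]>x0)&(P[...,0]<x1)&(P[...,1]>y0)&(P[...,1]<y1)&(P[...,2]>z0)&(P[...,2]<z1)
    def rep(name,m,k=None):
        q=P[m]
        if len(q)<5: print(n,name,len(q));return
        r=cv2.minAreaRect((q[:,:2]*1000).astype(np.float32))
        print(n,name,len(q),"med",np.round(np.median(q,0),4),"z95",np.round(np.percentile(q[:,2],95),4),"rect",np.round(r[0],1),np.round(r[1],1),round(r[2],1))
    u=box(0.3,0.9,-.6,.6,-.02,.2)
    for name,s in (("valve",box(.35,.65,.1,.4,.01,.09)&orange(H)),("valvehi",box(.35,.65,.1,.4,.045,.09)),("redcap",box(.4,.7,-.09,.09,.006,.08)&red(H)),
      ("bluecap",box(.35,.7,-.09,.09,.006,.08)&(H[...,0]>105)&(H[...,0]<130)&(H[...,1]>150)),("tote rim",box(.3,.75,-.55,-.1,.035,.06)&red(H)),("tote all",box(.3,.75,-.55,-.1,-.02,.06)&red(H)),("totefloor",box(.45,.55,-.35,-.28,-.02,.03)&red(H)),("stock",box(.4,.7,-.35,-.1,.015,.09)&orange(H)),("stockhi",box(.4,.7,-.35,-.1,.056,.09))): rep(name,s)
E
```

```text
t valve 157 med [0.5176 0.2393 0.0371] z95 0.0452 rect [519.  244.3] [45.1 41.9] 83.6
t valvehi 39 med [0.52   0.2425 0.052 ] z95 0.0623 rect [520.1 241.1] [24.6 23.8] 0.4
t redcap 79 med [0.5803 0.0309 0.0332] z95 0.0382 rect [580.6  30. ] [31.2 34.4] 1.2
t bluecap 97 med [0.4699 0.0247 0.0257] z95 0.0335 rect [473.5  25. ] [41.3 43.5] 45.4
t tote rim 709 med [ 0.5305 -0.3304  0.0443] z95 0.05 rect [ 541.8 -316. ] [223.1 287.5] 5.8
t tote all 6376 med [ 0.54   -0.3263  0.006 ] z95 0.0449 rect [ 541.6 -316. ] [223.5 287.5] 5.7
t totefloor 705 med [ 0.4999 -0.3148  0.0056] z95 0.0113 rect [ 501.3 -315. ] [69.9 97.3] 90.0
t stock 126 med [ 0.548  -0.2163  0.0372] z95 0.0676 rect [ 552.5 -227.8] [44.9 43.6] 81.7
t stockhi 108 med [ 0.5527 -0.228   0.071 ] z95 0.0767 rect [ 534.3 -226.6] [ 32.9 215.7] 87.4
s valve 209 med [0.5163 0.2598 0.035 ] z95 0.0447 rect [521.  248.4] [44.5 43.8] 84.0
s valvehi 50 med [0.5219 0.2496 0.0532] z95 0.0628 rect [520.1 247.6] [29.3 24.9] 16.0
s redcap 98 med [0.5815 0.0391 0.026 ] z95 0.037 rect [588.5  23.6] [33.6 54.6] 18.0
s bluecap 115 med [0.4738 0.0362 0.0246] z95 0.0321 rect [474.1  27.2] [44.6 43.4] 31.5
s tote rim 539 med [ 0.5475 -0.2302  0.0438] z95 0.0517 rect [ 543.7 -312.7] [227.  295.8] 5.5
s tote all 3191 med [ 0.5416 -0.3323  0.0099] z95 0.0469 rect [ 543.5 -317.4] [227.1 304.4] 5.3
s totefloor 320 med [ 0.4998 -0.3151  0.007 ] z95 0.0121 rect [ 500.2 -315.3] [99.5 69.2] 0.2
s stock 114 med [ 0.5487 -0.2129  0.0362] z95 0.0486 rect [ 546.7 -207.1] [57.1 60.6] 24.4
s stockhi 74 med [ 0.553  -0.222   0.0701] z95 0.077 rect [ 554.6 -226.1] [28.4 41.9] 15.6
```

>>> step_arm:
  delta_pos:
    - [1,1,0]
    - [1,1,0]
    - [1,1,0]
    - [1,1,0]
    - [1,1,0]
    - [1,1,0]
    - [1,1,0]
    - [1,1,0]
    - [1,1,0]
    - [1,1,0]
    - [0.8,1,0]
    - [0.8,1,0]
  turn: [-0.4,-0.4,-0.4,-0.4,-0.4,-0.4,-0.4,-0.4,-0.4,-0.4,0,0]

```text
time: 1.3
ee_pos: [0.5177, -0.281, 0.2221]
eef_rot: [0.999, -0.054, -0.0, -0.0]
ft_force: [-0.7, -0.2, -0.0]
width: 0.0871
grip_force: 0.0
```

>>> step_arm:
  delta_pos:
    - [0,1,0]
    - [0,1,0]
    - [0,1,0]
    - [0,1,0]
    - [0,1,0]
    - [0,1,0]
    - [0,1,0]
    - [0,1,0]
    - [0,1,0]
    - [0,1,0]
    - [0,1,0]
    - [0,1,0]
  turn: [0,0,0,0,0,0,0,0,0,0,0,0]

```text
time: 2.5
ee_pos: [0.5167, 0.0186, 0.2223]
eef_rot: [0.999, -0.054, -0.0, 0.0]
ft_force: [0.7, 0.9, 0.2]
width: 0.0869
grip_force: 0.0
```

>>> step_arm:
  delta_pos:
    - [0,1,0]
    - [0,1,0]
    - [0,1,0]
    - [0,1,0]
    - [0,1,0]
    - [0,1,0]
    - [0,1,0]
    - [0,1,0]
    - [0,0,0]
    - [0,0,0]
  turn: [0,0,0,0,0,0,0,0,0,0]

```text
time: 3.5
ee_pos: [0.5168, 0.2178, 0.2221]
eef_rot: [0.999, -0.054, -0.0, 0.0]
ft_force: [-0.1, -0.5, -0.4]
width: 0.0869
grip_force: 0.0
```

```bash
python3 - <<'E'
from m import *
c=camera("wrist"); save("pics/w1.png",c); np.savez("w1.npz",**c)
s=read_state(); print(s["time"],s["ee_pos"],s["eef_rot"],s["ft_force"])
P=grid(c);H=hsv(c);ok=c["z_map"]>0
V=np.linalg.inv(c["view"]);print(V[:3,3])
for nm,m in (("blk",ok&orange(H)&(P[...,2]>.028)&(P[...,2]<.05)),("stud",ok&(P[...,2]>.047)&(P[...,2]<.075)),("floor",ok&(P[...,2]>-.02)&(P[...,2]<.015))):
    q=P[m]
    if len(q)<20: print(nm,len(q));continue
    r=cv2.minAreaRect((q[:,:2]*1000).astype(np.float32)); print(nm,len(q),np.median(q,0),r)
E
```

```text
3.55 [0.51710735 0.21692141 0.22222403] [ 9.98523410e-01 -5.43213176e-02 -2.66455809e-04  3.49518006e-04] [ 0.14965162 -1.44537855  0.25228191]
[0.58774918 0.21072584 0.38428338]
blk 1310 [0.52937218 0.24362626 0.0365348 ] ((524.5140991210938, 245.7269744873047), (43.00065231323242, 43.678104400634766), 82.50379943847656)
stud 3497 [0.67078569 0.24952275 0.06391067] ((596.8721923828125, 264.3253173828125), (244.8414764404297, 158.95994567871094), 83.69161224365234)
floor 129905 [0.56514298 0.20842493 0.00064627] ((495.4130554199219, 214.0524139404297), (659.1221923828125, 527.5352783203125), 72.04852294921875)
```

View pics/w1.png

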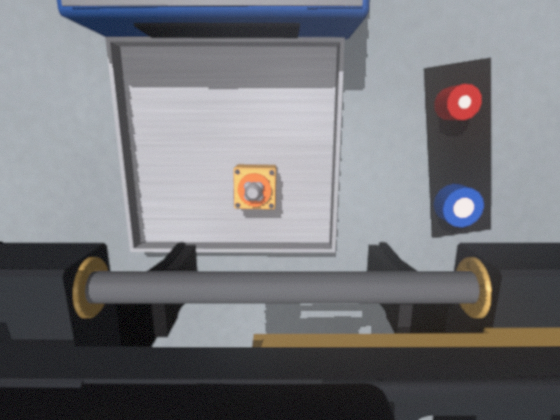

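The wrist view has the valve at (255,188), with its block square to the fingers. Its measured centre is about (0.522, 0.246) and the block top is at 0.036, which matches the text. Next: descend and grip.

>>> step_arm:
  delta_pos:
    - [0.1,0.6,-0.5]
    - [0.1,0.58,-0.8]
    - [0,0,-1]
    - [0,0,-1]
    - [0,0,-1]
    - [0,0,-1]
    - [0,0,-1]
    - [0,0,-0.8]
    - [0,0,-0.6]
    - [0,0,-0.5]
    - [0,0,-0.2]
    - [0,0,0]
  turn: [0,0,0,0,0,0,0,0,0,0,0,0]

```text
time: 4.75
ee_pos: [0.522, 0.2469, 0.0123]
eef_rot: [0.999, -0.054, -0.0, 0.0]
ft_force: [0.1, -0.3, 0.2]
width: 0.0869
grip_force: 0.0
```

>>> step_arm:
  delta_pos:
    - [0,0,0]
    - [0,0,0]
    - [0,0,0]
    - [0,0,0]
    - [0,0,0]
    - [0,0,0]
    - [0,0,0]
    - [0,0,0]
  turn: [0,0,0,0,0,0,0,0]
  grip: 1
  newtons: 30

```text
time: 5.55
ee_pos: [0.5221, 0.2468, 0.0126]
eef_rot: [0.999, -0.054, -0.0, 0.0]
ft_force: [-0.4, -2.1, 3.0]
width: 0.0437
grip_force: 30.0
```

>>> step_arm:
  delta_pos:
    - [0,0,0.4]
    - [0,0,0.8]
    - [0,0,1]
    - [0,0,1]
    - [0,-0.4,1]
    - [0,-0.7,0.6]
    - [0,-1,0]
    - [0,-1,0]
    - [0,-1,0]
    - [0,-1,0]
    - [0,-1,0]
    - [0,-1,0]
  turn: [0,0,0,0,0,0,0,0,0,0,0,0]

```text
time: 6.75
ee_pos: [0.5216, 0.069, 0.1328]
eef_rot: [0.999, -0.054, -0.0, -0.0]
ft_force: [1.2, 0.4, -4.3]
width: 0.0439
grip_force: 30.0
```

>>> step_arm:
  delta_pos:
    - [0.1,-1,0]
    - [0.1,-1,0]
    - [0.1,-1,0]
    - [0.1,-1,0]
    - [0.1,-1,0]
    - [0.1,-1,0]
    - [0.1,-1,0]
    - [0.1,-1,0]
    - [0.1,-1,0]
    - [0.1,-1,0]
    - [0,-1,0]
    - [0,-1,0]
  turn: [0,0,0,0,0,0,0,0,0,0,0,0]

```text
time: 7.95
ee_pos: [0.5469, -0.2308, 0.1327]
eef_rot: [0.999, -0.054, -0.0, -0.0]
ft_force: [-0.4, -0.1, -4.3]
width: 0.0436
grip_force: 30.0
```

>>> step_arm:
  delta_pos:
    - [0,-1,0]
    - [0,-1,0]
    - [0,-1,0]
    - [0,-0.8,0]
    - [0,-0.5,0]
    - [0,-0.3,0]
    - [0,0,0]
    - [0,0,0]
    - [0,0,0]
  turn: [0,0,0,0,0,0,0,0,0]

```text
time: 8.85
ee_pos: [0.5475, -0.3439, 0.1326]
eef_rot: [0.999, -0.053, 0.0, -0.0]
ft_force: [-0.3, 0.8, -3.9]
width: 0.0436
grip_force: 30.0
```

```bash
python3 - <<'E'
from m import *
c=camera("wrist"); save("pics/w2.png",c); np.savez("w2.npz",**c)
s=read_state(); print(s["time"],s["ee_pos"],s["eef_rot"],s["ft_force"],s["width"])
P=grid(c);H=hsv(c);ok=c["z_map"]>0
for nm,m in (("rim",ok&red(H)&(P[...,2]>.035)&(P[...,2]<.055)),("floor",ok&red(H)&(P[...,2]<.02)),("capstock",ok&(P[...,2]>.055)&(P[...,2]<.085))):
    q=P[m]
    if len(q)<20: print(nm,len(q));continue
    r=cv2.minAreaRect((q[:,:2]*1000).astype(np.float32)); print(nm,len(q),np.median(q,0),r)
E
```

```text
8.9 [ 0.54747904 -0.34414668  0.13272439] [ 9.98576449e-01 -5.33389416e-02  1.06907760e-04 -1.48347510e-04] [-0.0929372   0.07572553 -3.72102611] 0.043808938146780184
rim 9247 [ 0.62302027 -0.32086113  0.04427224] ((550.3646240234375, -313.9378967285156), (222.46995544433594, 287.2431335449219), 5.524860858917236)
floor 48874 [ 0.59730126 -0.33619081  0.00503624] ((546.9544677734375, -314.31195068359375), (211.56381225585938, 273.0006408691406), 5.882944107055664)
capstock 2764 [ 0.55983675 -0.23874038  0.06975836] ((560.6373291015625, -379.80731201171875), (336.6755676269531, 48.39005661010742), 85.80374145507812)
```

View pics/w2.png

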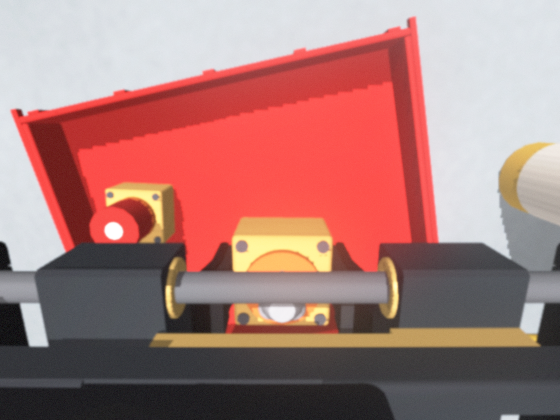

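The held valve is at (282,270), with the stock valve at (115,230) and the tote floor clear below. Shifting 27 mm in -y and lowering.

>>> step_arm:
  delta_pos:
    - [0,-0.5,0]
    - [0,-0.57,-0.3]
    - [0,0,-0.8]
    - [0,0,-1]
    - [0,0,-0.9]
    - [0,0,-0.7]
    - [0,0,-0.5]
    - [0,0,-0.3]
    - [0,0,-0.15]
    - [0,0,0]
    - [0,0,0]
  turn: [0,0,0,0,0,0,0,0,0,0,0]

```text
time: 10.0
ee_pos: [0.5476, -0.3724, 0.0172]
eef_rot: [0.999, -0.054, 0.001, 0.0]
ft_force: [-0.2, -0.5, -4.2]
width: 0.0436
grip_force: 30.0
```

>>> step_arm:
  delta_pos:
    - [0,0,-0.08]
    - [0,0,-0.04]
    - [0,0,-0.03]
    - [0,0,0]
  turn: [0,0,0,0]

```text
time: 10.4
ee_pos: [0.5474, -0.3722, 0.0137]
eef_rot: [0.999, -0.054, 0.0, 0.0]
ft_force: [-2.9, 1.5, 4.5]
width: 0.0435
grip_force: 30.0
```

Touched down at the expected height, with the force reversed. Release, pause, then rise.

>>> step_arm:
  delta_pos:
    - [0,0,0]
    - [0,0,0]
    - [0,0,0]
    - [0,0,0]
    - [0,0,0]
    - [0,0,0]
    - [0,0,0]
  turn: [0,0,0,0,0,0,0]
  grip: 0

```text
time: 11.1
ee_pos: [0.5471, -0.372, 0.0125]
eef_rot: [0.999, -0.054, -0.0, 0.0]
ft_force: [-0.1, 0.2, -0.4]
width: 0.0855
grip_force: 0.0
```

>>> step_arm:
  delta_pos:
    - [0,0,0.5]
    - [0,0,1]
    - [0,0,1]
    - [0,0,1]
    - [0,0,1]
    - [0,0,1]
    - [0,0.5,1]
    - [0,1,1]
    - [0,1,0.5]
    - [0,1,0]
    - [0,0,0]
    - [0,0,0]
  turn: [0,0,0,0,0,0,0,0,0,0,0,0]

```text
time: 12.3
ee_pos: [0.5472, -0.2845, 0.2135]
eef_rot: [0.999, -0.054, 0.0, 0.0]
ft_force: [0.9, 0.2, 0.7]
width: 0.0873
grip_force: 0.0
```

```bash
python3 - <<'E'
from m import *
s=read_state(); print(s["time"],s["ee_pos"],s["eef_rot"],s["width"])
for n in ("wrist","top","side"):
    c=camera(n); np.savez("x_"+n+".npz",**c)
    if n=="wrist": save("pics/w3.png",c)
    P=grid(c);H=hsv(c);ok=c["z_map"]>0
    near=ok&(abs(P[...,0]-.547)<.06)&(abs(P[...,1]+.372)<.06)
    for nm,m in (("blk",near&orange(H)&(P[...,2]>.03)&(P[...,2]<.05)),("stud",near&(P[...,2]>.052)&(P[...,2]<.075)),("tip",near&(P[...,2]>.058)&(P[...,2]<.075))):
        q=P[m]
        if len(q)<6: print(n,nm,len(q));continue
        r=cv2.minAreaRect((q[:,:2]*1000).astype(np.float32)); v,u=np.nonzero(m); print(n,nm,len(q),np.median(q,0).round(4),np.round(r[0],1),np.round(r[1],1),round(r[2],1),u.mean().round(),v.mean().round())
E
```

```text
12.3 [ 0.54715596 -0.28446066  0.21354536] [ 9.98558600e-01 -5.36690073e-02  3.98549559e-04  4.48259015e-04] 0.08733475903087815
wrist blk 1503 [ 0.5547 -0.3667  0.0376] [ 549.5 -371.8] [44.8 44.2] 83.4 366.0 181.0
wrist stud 313 [ 0.5506 -0.3704  0.0571] [ 549.8 -371.9] [18.6 17.6] 79.5 372.0 186.0
wrist tip 131 [ 0.5498 -0.3716  0.0597] [ 549.9 -371.8] [11.7 11.8] 42.2 374.0 187.0
top blk 0
top stud 0
top tip 0
side blk 81 [ 0.5403 -0.3605  0.039 ] [ 545.6 -368.7] [46.7 45.4] 78.4 312.0 153.0
side stud 17 [ 0.5446 -0.3684  0.0567] [ 545.2 -368.6] [16.4 14.9] 83.9 312.0 148.0
side tip 7 [ 0.5438 -0.3704  0.0612] [ 547.1 -369.4] [14.9  7.8] 15.6 313.0 147.0
```

View pics/w3.png

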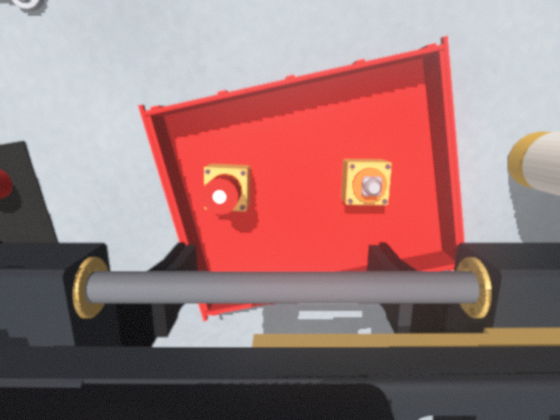

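The valve stands at (366,181) with its stud tip at about z 0.060, upright and let go. Now to the red cap, viewing it from the same relative pose so that any wrist camera bias cancels.

>>> step_arm:
  delta_pos:
    - [0.1,0.5,0]
    - [0.1,1,0]
    - [0.1,1,0]
    - [0.1,1,0]
    - [0.1,1,0]
    - [0.1,1,0]
    - [0.1,1,0]
    - [0.1,1,0]
    - [0.1,1,0]
    - [0.1,1,-0.2]
    - [0.1,1,-0.3]
    - [0.1,1,-0.3]
  turn: [0,0,0,0,0,0,0,0,0,0,0,0]

```text
time: 13.65
ee_pos: [0.577, 0.0045, 0.1924]
eef_rot: [0.999, -0.054, 0.0, -0.0]
ft_force: [0.3, 1.4, -0.6]
width: 0.0871
grip_force: 0.0
```

>>> step_arm:
  delta_pos:
    - [0,1,0]
    - [0,1,0]
    - [0,1,0]
    - [0,1,0]
    - [0,0.5,0]
    - [0,0,0]
    - [0,0,0]
  turn: [0,0,0,0,0,0,0]

```text
time: 14.35
ee_pos: [0.5772, 0.1144, 0.1924]
eef_rot: [0.999, -0.054, -0.0, 0.0]
ft_force: [-0.7, 0.1, -0.2]
width: 0.0869
grip_force: 0.0
```

```bash
python3 - <<'E'
from m import *
s=read_state(); print(s["time"],s["ee_pos"],s["eef_rot"],s["width"])
c=camera("wrist"); save("pics/w4.png",c)
P=grid(c);H=hsv(c);ok=c["z_map"]>0
near=ok&(abs(P[...,0]-.58)<.04)&(abs(P[...,1]-.03)<.04)
for nm,m in (("cap",near&(P[...,2]>.012)),("top",near&(P[...,2]>.03)),("mat",near&(P[...,2]<.008)&(H[...,2]<70)),("white",near&(P[...,2]>.02)&(H[...,1]<80)&(H[...,2]>150))):
    q=P[m]
    if len(q)<6: print(nm,len(q));continue
    k,rad=cv2.minEnclosingCircle((q[:,:2]*1000).astype(np.float32)); v,u=np.nonzero(m); print(nm,len(q),np.median(q,0).round(4),np.round(k,1),round(rad,1),u.mean().round(),v.mean().round())
E
```

```text
14.35 [0.57719935 0.11440006 0.19240238] [ 9.98517368e-01 -5.44327428e-02 -1.06964735e-04  3.61874115e-04] 0.08690415348685582
cap 17489 [0.5993 0.0627 0.2848] [579.7  47.4] 36.0 492.0 305.0
top 17349 [0.5993 0.0628 0.2849] [579.7  47.4] 36.0 493.0 306.0
mat 437 [0.5563 0.0211 0.003 ] [565.6  14.3] 34.4 373.0 203.0
white 134 [0.5878 0.0301 0.0338] [587.8  29.9] 6.3 369.0 178.0
```

The white dot is at (369,178), with the cap top at (0.5878, 0.030, 0.034). After correcting the roughly 3 mm wrist x-bias seen on the valve, cap x is about 0.5845. Descend and grip.

>>> step_arm:
  delta_pos:
    - [0.29,-0.7,0]
    - [0,-1,0]
    - [0,-1,-0.3]
    - [0,-0.68,-0.7]
    - [0,0,-1]
    - [0,0,-1]
    - [0,0,-1]
    - [0,0,-1]
    - [0,0,-1]
    - [0,0,-0.8]
    - [0,0,-0.5]
    - [0,0,-0.12]
  turn: [0,0,0,0,0,0,0,0,0,0,0,0]

```text
time: 15.6
ee_pos: [0.5835, 0.0297, 0.0058]
eef_rot: [0.998, -0.055, -0.001, 0.0]
ft_force: [-0.7, -0.0, 0.5]
width: 0.0872
grip_force: 0.0
```

>>> step_arm:
  delta_pos:
    - [0,0,0]
    - [0,0,0]
    - [0,0,0]
  turn: [0,0,0]

```text
time: 15.9
ee_pos: [0.5851, 0.0309, 0.0081]
eef_rot: [0.999, -0.054, 0.001, 0.0]
ft_force: [0.0, -0.2, -0.2]
width: 0.0869
grip_force: 0.0
```

>>> step_arm:
  delta_pos:
    - [0,0,0]
    - [0,0,0]
    - [0,0,0]
    - [0,0,0]
    - [0,0,0]
    - [0,0,0]
    - [0,0,0]
    - [0,0,0]
    - [0,0,0]
    - [0,0,0]
  turn: [0,0,0,0,0,0,0,0,0,0]
  grip: 1
  newtons: 45

```text
time: 16.9
ee_pos: [0.5843, 0.0309, 0.0071]
eef_rot: [0.999, -0.054, 0.0, 0.0]
ft_force: [-0.3, 0.1, -0.5]
width: 0.0334
grip_force: 45.0
```

>>> step_arm:
  delta_pos:
    - [0,0,0.3]
    - [0,0,0.7]
    - [0,0,1]
    - [0,0,1]
    - [0,0,1]
    - [0,-0.3,1]
    - [0,-0.7,0]
    - [0,-1,0]
    - [-0.1,-1,0]
    - [-0.1,-1,0]
    - [-0.1,-1,0]
    - [-0.1,-1,0]
  turn: [0,0,0,0,0,0,0,0,0,0,0,0]

```text
time: 18.1
ee_pos: [0.5742, -0.12, 0.1327]
eef_rot: [0.999, -0.054, 0.0, 0.0]
ft_force: [-0.1, -0.5, 0.0]
width: 0.0332
grip_force: 45.0
```

>>> step_arm:
  delta_pos:
    - [-0.1,-1,0]
    - [-0.1,-1,0]
    - [-0.1,-1,0]
    - [-0.1,-1,0]
    - [-0.1,-1,0]
    - [-0.1,-1,0]
    - [-0.1,-1,0]
    - [-0.1,-1,0]
    - [-0.1,-1,0]
    - [-0.1,-0.7,0]
    - [-0.12,-0.38,0]
    - [0,0,0]
  turn: [0,0,0,0,0,0,0,0,0,0,0,0]

```text
time: 19.3
ee_pos: [0.5457, -0.3722, 0.1321]
eef_rot: [0.998, -0.055, -0.0, 0.0]
ft_force: [-0.1, 0.0, 0.1]
width: 0.0329
grip_force: 45.0
```

>>> step_arm:
  delta_pos:
    - [0,0,-0.5]
    - [0,0,-0.8]
    - [0,0,-0.6]
    - [0,0,-0.2]
    - [0,0,0]
    - [0,0,0]
  turn: [0,0,0,0,0,0]

```text
time: 19.9
ee_pos: [0.5468, -0.3709, 0.0802]
eef_rot: [0.999, -0.054, 0.0, 0.0]
ft_force: [-0.9, 0.1, -0.7]
width: 0.0333
grip_force: 45.0
```

```bash
python3 - <<'E'
from m import *
s=read_state(); print(s["time"],s["ee_pos"],s["width"],s["ft_force"])
c=camera("wrist"); d=camera("side")
A=cv2.resize(c["image"][150:350,180:400],(440,400)); B=cv2.resize(d["image"][100:200,260:360],(400,400),interpolation=cv2.INTER_CUBIC)
cv2.imwrite("pics/w5.png",np.hstack([A,B])[...,::-1][:, :800])
E
```

```text
19.9 [ 0.54680183 -0.37093377  0.08017913] 0.03330283126178563 [-0.94517991  0.05111979 -0.73500575]
```

View pics/w5.png

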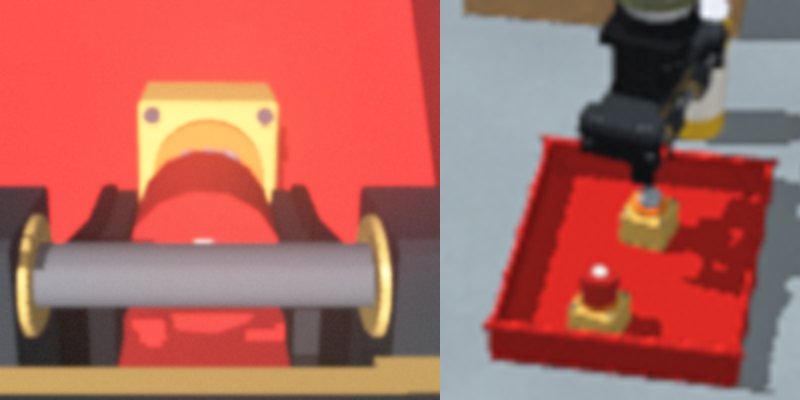

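The cap (centre at about column 207 in the left crop) lines up laterally with the block (about 208), and the stud is just under its mouth. Lower step by step, watching the force.

>>> step_arm:
  delta_pos:
    - [0,0,-0.3]
    - [0,0,-0.3]
    - [0,0,-0.3]
    - [0,0,0]
    - [0,0,0]
  turn: [0,0,0,0,0]

```text
time: 20.5
ee_pos: [0.546, -0.3713, 0.0568]
eef_rot: [0.999, -0.054, -0.0, 0.0]
ft_force: [-0.6, -0.5, 0.9]
width: 0.0331
grip_force: 45.0
```

>>> step_arm:
  delta_pos:
    - [0,0,-0.1]
    - [0,0,-0.1]
    - [0,0,-0.1]
    - [0,0,-0.1]
    - [0,0,-0.08]
    - [0,0,0]
    - [0,0,0]
  turn: [0,0,0,0,0,0,0]

```text
time: 21.2
ee_pos: [0.5462, -0.3715, 0.0453]
eef_rot: [0.999, -0.054, -0.0, 0.0]
ft_force: [-3.0, -2.0, 5.4]
width: 0.0331
grip_force: 45.0
```

5.4 N at seal depth 1.7 mm matches the seal's spring, so the cap has clicked past the balls. Pressing further.

>>> step_arm:
  delta_pos:
    - [0,0,-0.03]
    - [0,0,-0.03]
    - [0,0,0]
    - [0,0,0]
  turn: [0,0,0,0]

```text
time: 21.6
ee_pos: [0.5462, -0.3714, 0.0441]
eef_rot: [0.999, -0.054, -0.0, 0.0]
ft_force: [-4.0, -1.9, 7.2]
width: 0.0332
grip_force: 45.0
```

>>> step_arm:
  delta_pos:
    - [-0.02,0,-0.03]
    - [-0.02,0,-0.02]
    - [0,0,0]
    - [0,0,0]
    - [0,0,0]
  turn: [0,0,0,0,0]

```text
time: 22.1
ee_pos: [0.5461, -0.3715, 0.0435]
eef_rot: [0.999, -0.054, 0.001, 0.001]
ft_force: [-1.8, -1.0, 9.1]
width: 0.0334
grip_force: 45.0
```

```bash
python3 - <<'E'
from m import *
s=read_state(); print(s["time"],s["ee_pos"],s["width"],s["ft_force"])
c=camera("wrist"); d=camera("side")
A=cv2.resize(c["image"][150:350,180:400],(440,400)); B=cv2.resize(d["image"][100:200,260:360],(360,400),interpolation=cv2.INTER_CUBIC)
cv2.imwrite("pics/w6.png",np.hstack([A,B])[...,::-1])
E
```

```text
22.1 [ 0.5461423  -0.37148804  0.0434889 ] 0.033414263140567085 [-1.79135523 -1.03735588  9.12521031]
```

View pics/w6.png

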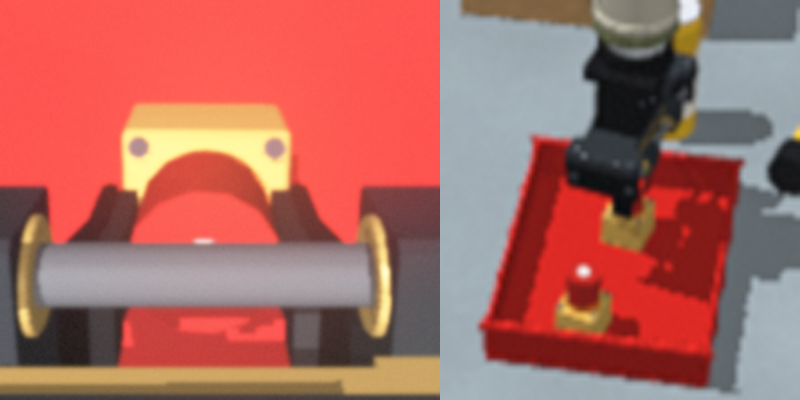

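The cap sits down over the seal, with no orange showing in the left crop. The white dot is still at row 241, so the cap hasn't slipped in the grip. 9.1 N at a cap height of about 34.5 mm means the seal is near its stop, so I'm handing in.

```bash
python3 -c "
from bench import *
print(close_job())"
```

```text
the job is handed in; nothing more can be done
None
```

The job is handed in, with no verdict returned: the valve stands upright in the tote, and the red cap is clicked onto its stud and still held down at about 9 N, which puts the seal near its stop.

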